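# Collect tested modules and their plugs into the kit tote

## Robot

A 6-joint arm with a two-finger parallel gripper is mounted at the origin on the work surface. World frame = base frame: x ahead of the robot, y to its left, z up, the work surface at z = 0. Lengths are in m, angles in rad, forces in N, time in s.
With the tool pointing down it reaches from about 0.35 to 0.775 m from the base axis. Payload 7.3 kg.
Tool frame: the origin (TCP) lies midway between the tips of the shut fingers; the grasp point (between the pads) lies 19 mm behind it; z points along the fingers, y is the line along which they close (so a half turn about z gives the same grasp; the last joint's range is limited). The gripper opens to 92 mm and grips with 3 to 60 N. Pads are 19 mm wide; open, the fingers measure 130 mm over their backs; the gripper's body (75 mm by 190 mm) begins 47 mm behind the grasp point.
Start: joints at [0.974, 0.342, 1.524, -0, 1.275, -0.146], TCP at [0.229, 0.473, 0.227] pointing down, gripper open.
Joint ranges: [-2.53, 2.53], [-0.77, 2.02], [0.04, 2.7], [-1, 4.14], [0.28, 2.66], [-3.11, 3.11]. Speed limits (rad/s): [2.57, 2.57, 3.14, 3.14, 3.14, 3.14].

## Interface

Orientations are given as a unit quaternion [w, x, y, z].
In Python, from workcell import move_to, move_straight, movej, gripper_to, hold, inverse_kinematics, observe, snapshot, camera_params, IKError, close_job, spot_in, outline_of gives the robot as it stands. Calls block until the motion is done:
- move_to(position, orientation): joint-space move of the TCP to a pose.
- move_straight(position, feed=0.15, frame=None, force_limit=None): straight line of the TCP; frame=None keeps the orientation; feed is the mean speed in m/s. With force_limit (N) it stops when the force on the tool has changed by that much, and returns True; else False.
- movej(angles): joint-space move.
- gripper_to(opening): opening from 0.0 (shut) to 1.0 (fully open); the grip force is fixed at half the most; returns when the fingers have stopped.
- hold(seconds).
- inverse_kinematics(position, orientation): joint angles nearest the present ones, or None.
- observe(): the state.
- snapshot(name): name is "side" or "top"; returns (picture, depth): 420x560x3 uint8, red, green, blue; 420x560 float32, m along the optical axis (not along the pixel's ray), 0 where there is no reading.
- camera_params(name): a dict with "fx", "fy", "cx", "cy" (pixels), "R" (3x3) and "t" (3): a world point X has camera coordinates R X + t. Camera axes: x right, y down, z forward; pixel columns grow to the right and rows downward; lengths in m; the calibration is good to about 2 mm. A picture is of the moment at which its call begins. camera_params takes no time and is no camera call.
A pose or a line that the arm cannot do raises IKError and nothing moves.
- close_job(): hands the job in; it is judged then, once.
Trained networks look in the newest picture that a camera, given by its name, has taken for a name from the list of things; names that differ only in an ending like _2 or _b are one class to them, and where a whole thing is asked for, a point or a joint stands for the part that bears it (a point fixed in the world has none). Each returns a list of dicts, best first, with "conf" (0 to 1); they miss things now and then, are a little off and sometimes report something else, mostly with a low value. They report only what shows in the picture. A call takes as long as a camera call. They do not tell look-alikes from the thing itself.
- spot_in(name, camera): "rect" ([left, top, right, bottom] in pixels, round what is visible of it).
- outline_of(name, camera): "region" (420x560 bool, what is visible of it) and "rect" ([left, top, right, bottom] in pixels, round what is visible of it).
The state is a dict: "clock": time; "joint_pos": joint angles; "qvel": joint speeds; "tau": joint torques, N m; "eef_pos": TCP position; "orientation": TCP orientation; "force": force on the tool from outside, world axes, zero at the start; "ft_torque": the same for the moment, N m; "width": opening from 0.0 (shut) to 1.0 (fully open); "gripper_force": force on a finger pad.
Only numpy, scipy, OpenCV 4.12 (cv2) and the standard library are available. Lean on these libraries where they do the work, as an engineer would, in place of code of your own. Each camera call takes 0.05 s, during which the arm holds its last target. There are 200 camera calls.

## Task

Collect the two finished modules (blue top and orange top) from the tester's catch tray into the grey two-bay tote and add to each the terminal plug of its own colour from the bench: blue pair in one bay, orange pair in the other (either way round), each part set down gently, not dropped, and left upright on the bay floor. Leave the red-spotted reject in the tray, and do not disturb it, the white spare plug or anything else on the bench.

Things in the scene. Friction and masses are not known exactly. Their poses are not given: they have to be found in the camera images.
- catch_tray: Fixed tester with open catch tray, outside 320 (x) x 230 (y) x 40 mm high, walls and floor 4 mm; origin under the tray's centre. From its -y side a chute 158 mm wide rises from 45 mm high at y = -115 to 90 mm (with lips) at y = -225, the face of the tester, 340 mm wide, 242 mm high. A yellow sensor post 16 mm thick, 120 mm tall (22 mm head) stands in the tray at x = 0, y = -85 mm.
- tote: Fixed grey open-topped tote, outside 255 (x) x 140 (y) x 50 mm high, walls and floor 5 mm thick (inner floor at z = 5 mm). A 5 mm divider at x = 0, no higher than the rim, makes two bays, each 120 (x) x 130 (y) mm inside, centred at x = -62.5 and +62.5 mm. Origin at the centre of its underside.
- module_blue: Finished module: a black box 52 x 34 x 28 mm high (long side along its x, short side along y), its top face blue with two small steel dots. Origin at the centre of its underside, z up. About 120 g (varies). Starts lying flat in the catch tray at any yaw.
- module_orange: Finished module: a black box 52 x 34 x 28 mm high (long side along its x, short side along y), its top face orange with two small steel dots. Origin at the centre of its underside, z up. About 120 g (varies). Starts lying flat in the catch tray at any yaw.
- module_reject: Rejected module: a black box 52 x 34 x 28 mm high (long side along its x, short side along y), its top face grey with a red spot at the middle. Origin at the centre of its underside, z up. About 120 g (varies). Starts lying flat in the catch tray at any yaw. It stays in the tray.
- plug_blue: Blue terminal plug: a blue plastic block 40 x 18 x 20 mm high (long side along its x), four dark screw heads on top, 30 g. Origin at the centre of its underside, z up. Starts upright on the bench at any yaw.
- plug_orange: Orange terminal plug: an orange plastic block 40 x 18 x 20 mm high (long side along its x), four dark screw heads on top, 30 g. Origin at the centre of its underside, z up. Starts upright on the bench at any yaw.
- plug_white: White spare terminal plug: a white plastic block 40 x 18 x 20 mm high (long side along its x), four dark screw heads on top, 30 g. Origin at the centre of its underside, z up. Starts upright on the bench at any yaw. It belongs to neither module and stays.
- flux_bottle: Bystander: amber bottle with a red cap, 36 mm across, 120 mm tall, loose and easily knocked over. Origin at the centre of its underside.
- wool_tin: Bystander: steel tin of brass wool, 60 mm across, 46 mm high, loose. Origin at the centre of its underside.
- solder_spool: Bystander: solder spool standing on its flange, 56 mm across, 46 mm high, loose. Origin at the centre of its underside.
- screw_dish: Bystander: shallow steel dish, 110 mm across, 26 mm high, loose, beyond the working area. Origin at the centre of its underside.
- screwdriver: Bystander: red-handled screwdriver 180 mm long, lying loose at the far side of the bench, beyond the working area.
Not all that is in view belongs to the job. Leave any green or yellow look-alike of the module_blue alone.

How it is judged:
At the end, for the whole second after the job is handed in: Both modules and both coloured plugs are inside the tote, each upright within 0.15 rad and its underside within 5 mm of the bay floor, at rest (under 20 mm/s); blue module and blue plug share one bay, orange module and orange plug the other (x of module_blue in the frame of tote between -0.124 and 0.124 m and y of module_blue in the frame of tote between -0.067 and 0.067 m and z of module_blue in the frame of tote between 0 and 0.01 m and angle between each of module_blue, plug_blue, module_orange, plug_orange's own z axis and vertical below 0.15 rad and linear speed of each of module_blue, plug_blue, module_orange, plug_orange below 0.02 m/s and x of plug_blue in the frame of tote between -0.124 and 0.124 m and y of plug_blue in the frame of tote between -0.067 and 0.067 m and z of plug_blue in the frame of tote between 0 and 0.01 m and x of module_orange in the frame of tote between -0.124 and 0.124 m and y of module_orange in the frame of tote between -0.067 and 0.067 m and z of module_orange in the frame of tote between 0 and 0.01 m and x of plug_orange in the frame of tote between -0.124 and 0.124 m and y of plug_orange in the frame of tote between -0.067 and 0.067 m and z of plug_orange in the frame of tote between 0 and 0.01 m and ((x of each of module_blue, plug_blue in the frame of tote below 0 m and x of each of module_orange, plug_orange in the frame of tote above 0 m) or (x of each of module_blue, plug_blue in the frame of tote above 0 m and x of each of module_orange, plug_orange in the frame of tote below 0 m))); the robot touches nothing.
It fails at once if The reject, the white plug, or a bystander (bottle, tin, spool, dish, screwdriver) is moved more than 25 mm (distance of any of module_reject, plug_white, flux_bottle, wool_tin, solder_spool, screw_dish, screwdriver from where it was at the start of the episode above 0.025 m).
It fails at once if A module or plug is dropped or slammed into the tote: it moves faster than 0.45 m/s while its underside is within 20 mm of the bay floor ((x of module_blue in the frame of tote between -0.13 and 0.13 m and y of module_blue in the frame of tote between -0.07 and 0.07 m and z of module_blue in the frame of tote below 0.025 m and linear speed of module_blue above 0.45 m/s) or (x of plug_blue in the frame of tote between -0.13 and 0.13 m and y of plug_blue in the frame of tote between -0.07 and 0.07 m and z of plug_blue in the frame of tote below 0.025 m and linear speed of plug_blue above 0.45 m/s) or (x of module_orange in the frame of tote between -0.13 and 0.13 m and y of module_orange in the frame of tote between -0.07 and 0.07 m and z of module_orange in the frame of tote below 0.025 m and linear speed of module_orange above 0.45 m/s) or (x of plug_orange in the frame of tote between -0.13 and 0.13 m and y of plug_orange in the frame of tote between -0.07 and 0.07 m and z of plug_orange in the frame of tote below 0.025 m and linear speed of plug_orange above 0.45 m/s)).
It also fails if it takes over 72 s, if anything falls off the work surface, if the arm or the gripper's body presses on something with over 40 N, if the wrist force passes 120 N, or if a joint passes its speed limit or range.

## Working session

There is one attempt and no reset: what is moved stays moved. The work goes in short steps, each a Python script; the robot and the scene stay as the last script left them, time stands still between calls to the robot, and variables do not carry over. Pictures are saved under pics/ and viewed, at most 10 in all, crops included, and the job is handed in when it is done.

```bash
ls; mkdir -p pics; python3 - <<'E'
from workcell import *
import cv2
for n in("top","side"):
    p,d=snapshot(n); cv2.imwrite(f"pics/{n}0.png",p[:,:,::-1])
    c=camera_params(n); print(n,c)
print(observe())
E
```

```text
pics
top {'fx': 432.92891145133274, 'fy': 432.92891145133274, 'cx': 282.465932794104, 'cy': 208.75296470425133, 'R': array([[ 0.00985641, -0.99976585, -0.01926363],
       [-0.99022406, -0.00707817, -0.13930619],
       [ 0.13913722,  0.02044837, -0.99006197]]), 't': array([-0.02653817,  0.49846197,  1.24092171])}
side {'fx': 477.2203353241907, 'fy': 477.2203353241907, 'cx': 283.4581946056533, 'cy': 214.41934917484525, 'R': array([[ 0.90721   , -0.42046556, -0.01336895],
       [-0.31797499, -0.66457317, -0.6761911 ],
       [ 0.27543043,  0.61769832, -0.73660496]]), 't': array([-0.46917423,  0.15679805,  1.03207855])}
{'clock': 0.1, 'joint_pos': array([ 9.74028956e-01,  3.42626549e-01,  1.52489478e+00, -1.92295299e-05,
        1.27541784e+00, -1.45963186e-01]), 'qvel': array([-9.61067249e-04, -1.27515776e-03, -2.21160105e-03, -1.08158431e-03,
       -4.41526112e-05, -7.99642256e-04]), 'tau': array([ 1.86012810e-03, -4.32002878e+01, -2.44696516e+01,  7.20755383e-02,
        5.25381393e-02, -6.16438911e-05]), 'eef_pos': array([0.22850183, 0.4722676 , 0.22613755]), 'orientation': array([-2.35747566e-04,  2.23495517e-01,  9.74704725e-01, -6.30700938e-04]), 'force': array([-0.35307518, -0.11769627,  0.2125088 ]), 'ft_torque': array([-0.06239388, -0.00541583, -0.00469091]), 'gripper_force': 0.0, 'width': 0.9999220896657811}
```

View pics/top0.png

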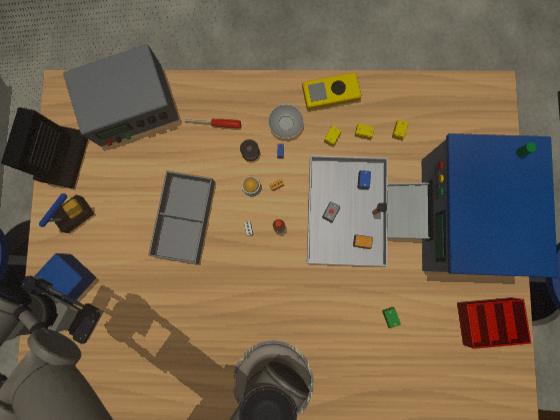

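View pics/side0.png

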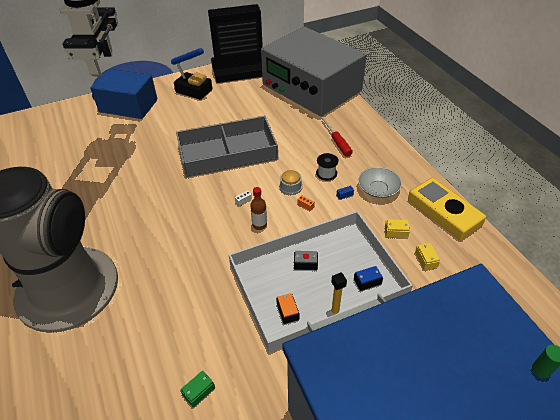

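The top view shows the modules blue (365,180), orange (363,241) and the reject (331,211) in the tray. The plugs are blue (281,151), orange (277,184) and white (249,228), and the tote is at (182,218). The bottle (279,226), tin (251,185) and spool (250,149) stand near the plugs. The green and yellow blocks outside the tray are look-alikes.

```bash
cat > h.py <<'E'
from workcell import *
import numpy as np, cv2
def cloud(cam,d):
    c=camera_params(cam); v,u=np.mgrid[:420,:560]
    P=np.dstack([(u-c['cx'])/c['fx']*d,(v-c['cy'])/c['fy']*d,d])
    return (P-c['t'])@c['R']
def measure(name,cam,W,ztop,tol=.008):
    out=[]
    for o in outline_of(name,cam):
        m=o['region']; Q=W[m]; zz=np.median(Q[:,2])
        s=Q[abs(Q[:,2]-ztop)<tol]
        if len(s)<8: out.append((o['conf'],o['rect'],'few',zz)); continue
        (cx,cy),(w,h),a=cv2.minAreaRect(s[:,:2].astype(np.float32))
        if w<h: a+=90; w,h=h,w
        pc=s[:,:2]-s[:,:2].mean(0); e=np.linalg.svd(pc,full_matrices=False)[2][0]
        out.append(dict(conf=round(float(o['conf']),2),rect=np.round(o['rect']),c=np.round([cx,cy],4),mean=s[:,:2].mean(0).round(4),wh=np.round([w,h],4),yaw=round((a+90)%180-90,1),pca=round(float((np.degrees(np.arctan2(e[1],e[0]))+90)%180-90),1),z=round(float(np.median(s[:,2])),4),n=len(s)))
    return out
E
python3 - <<'E'
from h import *
Z={'module_blue':.032,'module_orange':.032,'module_reject':.032,'plug_blue':.02,'plug_orange':.02,'plug_white':.02,'flux_bottle':.115,'wool_tin':.046,'solder_spool':.046,'tote':.05,'catch_tray':.04}
for cam in('top','side'):
    p,d=snapshot(cam); W=cloud(cam,d); np.save(f'{cam}.npy',W)
    print(cam,'table z',np.median(W[300:330,150:180,2]) if cam=='top' else '')
    for n,z in Z.items():
        for r in measure(n,cam,W,z)[:2]: print(n,r if isinstance(r,tuple) else ' '.join(f'{k}={v}' for k,v in r.items()))
E
```

```text
top table z -0.0016456764127738177
module_blue conf=0.71 rect=[321. 123. 343. 146.] c=[ 0.7299 -0.1716] mean=[ 0.7304 -0.1723] wh=[0.0506 0.0325] yaw=-26.0 pca=-22.7 z=0.0271 n=136
module_blue conf=0.67 rect=[383. 308. 400. 328.] c=[ 0.1896 -0.3368] mean=[ 0.1889 -0.3375] wh=[0.0478 0.0318] yaw=21.0 pca=15.0 z=0.0264 n=138
module_orange conf=0.73 rect=[356. 233. 371. 248.] c=[ 0.4055 -0.2563] mean=[ 0.4053 -0.2562] wh=[0.0473 0.0284] yaw=79.9 pca=79.0 z=0.0295 n=154
module_reject conf=0.57 rect=[320. 201. 337. 222.] c=[ 0.4935 -0.1651] mean=[ 0.4933 -0.1647] wh=[0.0483 0.0331] yaw=-28.2 pca=-25.7 z=0.0301 n=173
plug_blue conf=0.65 rect=[276. 141. 286. 158.] c=[ 0.6799 -0.0111] mean=[ 0.6778 -0.0124] wh=[0.0355 0.0154] yaw=0.3 pca=-7.7 z=0.0183 n=60
plug_orange conf=0.66 rect=[268. 179. 287. 192.] c=[ 0.5762 -0.0026] mean=[ 0.5761 -0.0027] wh=[0.0396 0.0173] yaw=-63.1 pca=-64.3 z=0.0183 n=79
plug_orange conf=0.66 rect=[239. 172. 261. 198.] c=[0.5718 0.0762] mean=[0.5684 0.0733] wh=[0.0534 0.0447] yaw=20.5 pca=22.3 z=0.0262 n=21
plug_white conf=0.63 rect=[243. 222. 250. 236.] c=[0.4424
[... 1683 characters left out ...]
 292.4, 301.1, 326.9], 'few', np.float64(0.0293997464988123))
wool_tin conf=0.59 rect=[279. 166. 304. 195.] c=[0.5687 0.0708] mean=[0.5692 0.0682] wh=[0.0405 0.0389] yaw=-26.1 pca=-11.6 z=0.0423 n=141
solder_spool conf=0.92 rect=[316. 152. 336. 183.] c=[0.6778 0.0775] mean=[0.6773 0.0767] wh=[0.0557 0.0519] yaw=60.4 pca=55.0 z=0.0443 n=244
tote conf=0.88 rect=[176. 117. 276. 174.] c=[0.4719 0.2738] mean=[0.4719 0.2678] wh=[0.2554 0.1482] yaw=-9.0 pca=-9.6 z=0.0466 n=642
tote (0.52, [358.0, 162.9, 403.2, 198.7], 'few', np.float64(0.01056128681573715))
catch_tray conf=0.82 rect=[230. 209. 560. 420.] c=[ 0.4908 -0.2898] mean=[ 0.4918 -0.2465] wh=[0.3833 0.3303] yaw=88.1 pca=15.7 z=0.0387 n=1720
```

```bash
python3 - <<'E'
from h import *
box={'b':(.45,.7,-.36,-.13),'o':(.3,.5,-.36,-.13),'pb':(.6,.75,-.08,.05),'po':(.53,.62,-.06,.04)}
for cam in('top','side'):
    p=cv2.imread(f'pics/{cam}0.png'); W=np.load(f'{cam}.npy'); hsv=cv2.cvtColor(p,cv2.COLOR_BGR2HSV); H,S,V=cv2.split(hsv)
    for n,(a,b,c,d) in box.items():
        m=((H>105)&(H<130) if 'b' in n else (H>5)&(H<18))&(S>150)&(V>60)
        z=.031 if len(n)==1 else .019
        m&=(W[...,0]>a)&(W[...,0]<b)&(W[...,1]>c)&(W[...,1]<d)&(abs(W[...,2]-z)<.007)
        s=W[m][:,:2].astype(np.float32)
        r=cv2.minAreaRect(s); pc=s-s.mean(0); e=np.linalg.svd(pc,full_matrices=False)[2][0]
        print(cam,n,len(s),np.round(r[0],4),s.mean(0).round(4),np.round(r[1],4),round(r[2],1),'pca',np.degrees(np.arctan2(e[1],e[0])).round(1),'z',np.median(W[m][:,2]).round(4))
    # post & tray walls
    x,y,z=W.reshape(-1,3).T
    k=(z>.105)&(z<.13)&(x>.4)&(x<.6)&(y>-.36)&(y<-.2); print('post',k.sum(),x[k].min(),x[k].max(),y[k].min(),y[k].max(),z[k].max())
    k=(z>.034)&(z<.045)&(x>.3)&(x<.7)&(y>-.37)&(y<-.11)
    print('tray rim',np.percentile(x[k],[1,99]),np.percentile(y[k],[1,99]), cv2.minAreaRect(np.c_[x,y][k].astype(np.float32)))
    for x0 in np.arange(.36,.65,.02):
        print(round(x0,2),[round(float(z[q].max())*1000) if (q:=(abs(x-x0)<.01)&(abs(y-y0)<.01)).any() else -1 for y0 in np.arange(-.44,-.30,.02)])
E
```

```text
top b 118 [ 0.591  -0.2654] [ 0.5913 -0.2659] [0.0278 0.0434] 87.9 pca 170.6 z 0.0299
top o 155 [ 0.4055 -0.2584] [ 0.4056 -0.2581] [0.0479 0.0302] 82.0 pca -97.5 z 0.0295
top pb 21 [ 0.6815 -0.0126] [ 0.6832 -0.0106] [0.0328 0.0123] 0.9 pca -178.5 z 0.0172
top po 25 [ 0.5761 -0.0024] [ 0.5767 -0.0027] [0.0173 0.0391] 26.9 pca -62.9 z 0.0175
post 75 0.48500985283894404 0.5060195085631015 -0.30889836408825344 -0.2849037897138472 0.12326731586282577
tray rim [0.33691098 0.65979806] [-0.3544064  -0.11770549] ((0.49818068742752075, -0.23448792099952698), (0.25387465953826904, 0.32035326957702637), 88.46131896972656)
0.36 [245, 204, 4, 4, 2, 5, 41, 9]
0.38 [244, 198, 3, 4, 3, 1, 41, 8]
0.4 [244, 197, 2, 2, 5, 4, 42, 6]
0.42 [244, 190, 80, 76, 69, 63, 61, 7]
0.44 [243, 199, 72, 65, 56, 54, 43, 8]
0.46 [244, 73, 69, 67, 56, 55, 45, 9]
0.48 [242, 73, 67, 62, 57, 52, 44, 123]
0.5 [245, 73, 67, 63, 56, 50, 48, 122]
0.52 [245, 76, 66, 63, 59, 52, 46, 7]
0.54 [245, 72, 67, 63, 58, 53, 42, 7]
0.56 [244, 84, 79, 75, 65, 64, 40, 8]
0.58 [243, 84, 75, 70, 68, 63, 55, 6]
0.6 [244, 2, 6, 5, 4, 38, 42,
[... 564 characters left out ...]
34167629 -0.11577453] ((0.4971693754196167, -0.22535623610019684), (0.23533354699611664, 0.32286161184310913), 88.96597290039062)
0.36 [244, -1, -1, 0, 1, 2, 41, 7]
0.38 [243, -1, -1, -1, -1, -1, 42, 6]
0.4 [244, -1, -1, -1, -1, -1, 43, 7]
0.42 [243, -1, -1, -1, -1, 63, 59, 6]
0.44 [244, -1, -1, -1, -1, 48, 44, 6]
0.46 [243, -1, -1, -1, -1, 49, 44, 7]
0.48 [243, -1, -1, -1, -1, 48, 120, 121]
0.5 [242, -1, -1, -1, -1, 48, 121, 122]
0.52 [243, -1, -1, -1, -1, 50, 40, 6]
0.54 [245, -1, -1, -1, -1, 48, 40, 6]
0.56 [243, -1, -1, -1, 63, 62, 40, 7]
0.58 [243, -1, -1, -1, 63, 62, 40, 7]
0.6 [243, -1, -1, -1, -1, 41, 40, 6]
0.62 [243, -1, -1, -1, -1, 42, 35, 6]
0.64 [243, -1, -1, -1, -1, 42, 42, 43]
```

```bash
cat >> h.py <<'E'
from scipy.spatial.transform import Rotation as Ro
ZT=.20; T0=np.array([.473,.2745]); TY=np.radians(-9)
def q_down(deg,p):
    best=None
    for k in(0,180):
        t=np.radians(deg+k); s,c=np.sin(t),np.cos(t)
        q=Ro.from_matrix(np.array([[-s,c,0],[c,s,0],[0,0,-1]])).as_quat()[[3,0,1,2]]
        j=inverse_kinematics(list(p),list(q))
        if j is not None and (best is None or abs(j[5])<best[0]): best=(abs(j[5]),q)
    return list(best[1])
def pick(xy,deg,z,openw):
    q=q_down(deg,[*xy,ZT]); move_to([*xy,ZT],q); gripper_to(openw/.092)
    move_straight([*xy,z+.03],feed=.25)
    hit=move_straight([*xy,z],feed=.06,force_limit=6)
    gripper_to(0); o=observe(); print('grip mm',o['width']*92,o['gripper_force'],'hit',hit,o['eef_pos'],o['clock'])
    move_straight([*xy,ZT],feed=.2); o=observe(); print('lifted mm',o['width']*92,o['gripper_force'],o['force'],o['clock'])
def place(lx,ly,z,openw):
    c,s=np.cos(TY),np.sin(TY); xy=T0+[c*lx-s*ly,s*lx+c*ly]
    q=q_down(np.degrees(TY),[*xy,ZT]); move_to([*xy,ZT],q)
    move_straight([*xy,z+.03],feed=.2)
    hit=move_straight([*xy,z-.001],feed=.04,force_limit=4); print('down',hit,observe()['eef_pos'])
    gripper_to(openw/.092); move_straight([*xy,ZT],feed=.25); print('clock',observe()['clock'])
E
python3 - <<'E'
from h import *
pick([.591,-.2665],84,.009,.058)
p,d=snapshot('side'); cv2.imwrite('pics/s1.png',p[:,:,::-1])
E
```

```text
grip mm 33.80545691972922 29.99277412891388 hit False [ 0.59108213 -0.26661319  0.0092237 ] 6.8917
lifted mm 33.774538958563745 29.992712438106537 [ 0.12285397 -0.03774041 -1.05883644] 8.0
```

View pics/s1.png

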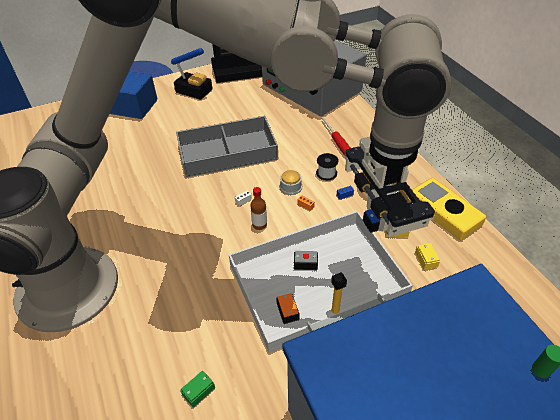

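The blue module is in the gripper at (371,219), and the reject (305,260) and orange module (288,306) have not moved.

```bash
python3 - <<'E'
from h import *
place(.0625,-.031,.010,.052)
pick([.4055,-.2600],82,.009,.076)
place(-.0625,-.033,.010,.068)
for c in('top','side'):
    p,d=snapshot(c); cv2.imwrite(f'pics/{c}2.png',p[:,:,::-1])
E
```

```text
down True [0.52932436 0.23398195 0.01011324]
clock 12.9917
grip mm 51.9214426785969 29.99978631734848 hit False [ 0.40560883 -0.26010131  0.00919822] 17.4083
lifted mm 51.6916562889116 29.999487698078156 [ 0.58580063  0.18550692 -1.87557351] 18.5167
down True [0.4056649  0.25151113 0.01008235]
clock 23.4583
```

View pics/side2.png

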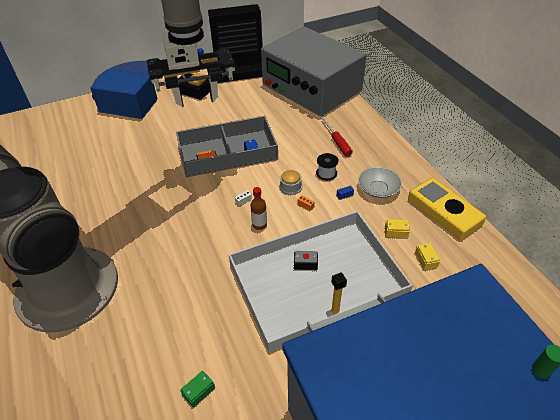

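Both modules sit in the tote, orange at (206,155) and blue at (251,145). The bench is otherwise unchanged, so the plugs come next.

```bash
python3 - <<'E'
from h import *
pick([.5775,-.0075],28,.003,.042)
place(-.0625,.031,.008,.034)
pick([.681,-.0135],90,.003,.042)
place(.0625,.031,.008,.034)
move_to([.229,.473,.227],observe()['orientation'].tolist())
for c in('top','side'):
    p,d=snapshot(c); cv2.imwrite(f'pics/{c}3.png',p[:,:,::-1])
    W=cloud(c,d)
    for n,z in {'module_reject':.032,'plug_white':.02,'flux_bottle':.115,'wool_tin':.046,'solder_spool':.046,'plug_blue':.025,'plug_orange':.025}.items():
        for r in measure(n,c,W,z)[:1]: print(n,r if isinstance(r,tuple) else (r['c'],r['z'],r['rect']))
t=cv2.resize(cv2.imread('pics/top3.png')[160:275,140:300],None,fx=5,fy=5); cv2.imwrite('pics/crop3.png',t)
E
```

```text
grip mm 17.884069828283373 30.00018060207367 hit False [ 0.57763384 -0.00750403  0.00322996] 27.3667
lifted mm 17.720608030047632 29.99983459711075 [-0.31311944 -0.53626269 -0.29948433] 28.5
down True [0.41565033 0.31467828 0.00810398]
clock 32.95
grip mm 17.467846242958124 29.990224242210388 hit False [ 0.68113209 -0.01353945  0.00326399] 36.9
lifted mm 17.880996880144412 29.98981386423111 [ 0.38771492 -0.87080214 -0.01033931] 38.0333
down True [0.53904674 0.29513308 0.0081505 ]
clock 42.4083
module_reject (array([0.7677, 0.1568]), 0.0252, array([211., 121., 240., 127.]))
plug_white (array([0.4424, 0.0793]), 0.0185, array([245., 220., 252., 239.]))
wool_tin (array([0.5728, 0.0746]), 0.0424, array([240., 174., 260., 197.]))
solder_spool (array([0.6792, 0.0791]), 0.0444, array([239., 142., 262., 159.]))
plug_blue (array([0.5406, 0.2948]), 0.0234, array([170., 191., 187., 200.]))
plug_orange (array([0.4187, 0.32  ]), 0.0235, array([158., 230., 179., 237.]))
module_reject (array([ 0.4928, -0.1696]), 0.0305, array([290., 252., 316., 271.]))
plug_white (array([0.4417, 0.0767]), 0.0178, array([233., 190., 251., 207.]))
flux_bottle (array([ 0.4457, -0.017 ]), 0.1178, array([246., 186., 267., 230.]))
wool_tin (array([0.5692, 0.067 ]), 0.0423, array([280., 169., 306., 191.]))
solder_spool (array([0.6784, 0.078 ]), 0.0446, array([316., 153., 336., 180.]))
plug_blue (array([0.5392, 0.2932]), 0.0232, array([243., 133., 252., 144.]))
```

View pics/crop3.png

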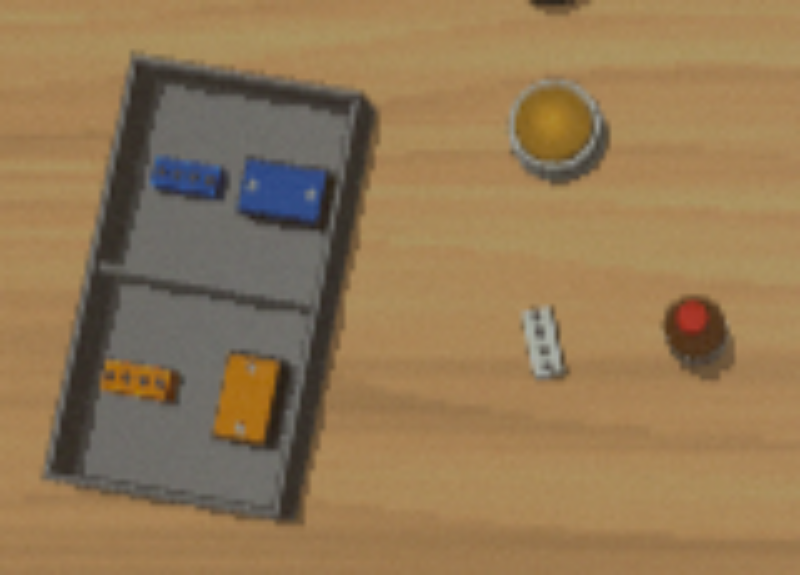

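View pics/side3.png

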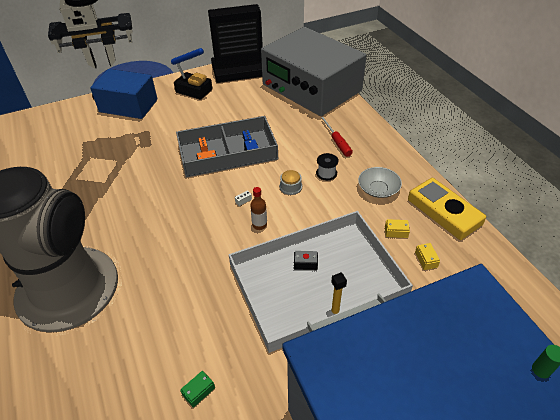

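The crop shows the blue pair in the upper bay (plug 188,177; module 283,190) and the orange pair in the lower bay (plug 139,381; module 247,397), all upright and clear of the walls. The side view shows the reject, white plug, bottle, tin and spool where they started, and the arm is clear.

```bash
python3 -c "
from workcell import *
print(close_job())"
```

```text
the job is handed in; nothing more can be done
None
```

The job is handed in: the blue pair is in one tote bay and the orange pair in the other, all upright on the floor, with the reject, white plug and bystanders where they started; the robot's clock was about 44 s of the 72 s allowed.

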